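# Release the sample flask from the shaker and show its underside to the inspection camera

### The job

The shaking is finished: slide the shaker's clamp bar all the way back, towards the control panel, to its end stops while the vessels still stand there, then take out the conical flask. Show its underside to the inspection camera for the sediment check: cap end away from the lens, underside square to the lens and centred on the line of sight, about 120 mm in front of the lens. Finish holding it still in the air there, with the bar left fully back and the other two bottles, the camera and everything else on the bench left standing as they are.

Things in the scene. Friction and masses are not known exactly. Their poses are not given: they have to be found in the camera images.
- shaker: Orbital shaker, fixed to the bench: white housing 205 x 265 mm under an aluminium platform 230 (x) x 300 (y) mm, whose deck is 100 mm above the bench. Origin: centre of its underside; z up; the control panel (display, two dials) is on its -x side, facing the robot. Steel rails run along x at y = -135 and +135 mm, tops 24 mm above the deck; each has an end stop at x = -72 mm, top 42 mm above the deck.
- row (a point): Point on the deck, 55 mm from the shaker's middle along its +x, axes as the shaker's. Three capped amber vessels stand upright in a row here, at y about -70, 0 and +70 mm, in any order. They stand between two black round bars along y, 10 mm thick, axes 30 mm above the deck: a fixed bar 33.5 mm to +x of this point, and the sliding clamp bar on the control panel side.
- clamp_bar (a joint): Travel of the clamp bar in m: 0 = closed up on the vessels (bar axis 33.5 mm to -x of row), 0.075 = fully back on its end stops. It slides along the shaker's -x, towards the control panel, against about 2.5 N of friction, and stays where it is left. Both ends move together: moving either knob moves the whole bar.
- knob_left (a point): Black knurled knob on the +y end of the clamp bar (135 mm from its middle): upright cylinder 22 mm in diameter, 26 mm tall, standing on a steel block 24 x 22 mm. This point is its centre, 13 mm below its flat top and 151 mm above the bench. It is only a grip and does not turn. Axes as the shaker's.
- knob_right (a point): The same point of the identical knob on the -y end of the clamp bar.
- flask: The conical flask, the only cone on the shaker: amber glass, foot 64 mm across (straight wall to 8 mm up), narrowing to a 28 mm neck 78 mm up; black ribbed screw cap, firmly on, 34 mm in diameter from 88 to 114 mm above the underside. About 0.16 kg; a firm grip does no harm. Origin: centre of its underside; z along its axis towards the cap.
- round_bottle: Bystander on the shaker: cylindrical amber bottle, 54 mm in diameter, same black cap (34 mm diameter, 84 to 110 mm up). Origin: centre of its underside, z up.
- square_bottle: Bystander on the shaker: square amber bottle 52 x 52 mm, 64 mm to the shoulder, same black cap (34 mm diameter, 84 to 110 mm up). Origin: centre of its underside, z up.
- camera_stand: Stand of the inspection camera, fixed to the bench: dark base plate 120 x 110 x 10 mm and two aluminium cheeks; between them, 74 mm above the bench, the camera head is hinged. Origin: on the bench below that hinge; the camera looks towards the stand's -x and upwards.
- camera_head (a joint): Tilt of the camera head in rad: the elevation of its line of sight above level. It is clamped; leave it.
- lens (a point): Centre of the lens's front glass, 65 mm from the hinge along the line of sight, ringed by a black ring light 68 mm across set 11 mm back. The line of sight runs from here along this frame's own -x axis (upwards and towards the robot's side); y is level.
- beaker: Bystander: loose glass beaker, 70 mm across, 90 mm high. Origin: centre of its underside.
- dish: Bystander: loose white porcelain dish, 80 mm across, 32 mm high. Origin: centre of its underside.
- soap: Bystander: loose white pump soap bottle, 66 mm across, 175 mm high. Origin: centre of its underside.
- spatula: Bystander: loose stainless lab spatula lying on the bench, 180 mm long. Origin: under its middle.
Mind the look-alikes: they are no part of the job. What is shaped like the flask but green, red or turquoise is not meant.

How it is judged:
By the outcome, as a careful person would: the job done as asked, in the order asked, and still so for the second after the job is handed in, while the arm keeps its last pose, push and grip.
It also fails if it takes over 48 s, if anything falls off the work surface, if the arm or the gripper's body presses on something with over 40 N, if the wrist force passes 120 N, or if a joint passes its speed limit or range.

### The arm

A 6-joint arm with a two-finger parallel gripper is mounted at the origin on the work surface. World frame = base frame: x ahead of the robot, y to its left, z up, the work surface at z = 0. Lengths are in m, angles in rad, forces in N, time in s.
With the tool pointing down it reaches from about 0.4 to 0.825 m from the base axis. Payload 7 kg.
Tool frame: the origin (TCP) lies midway between the tips of the shut fingers; the grasp point (between the pads) lies 19 mm behind it; z points along the fingers, y is the line along which they close (so a half turn about z gives the same grasp; the last joint's range is limited). The gripper opens to 88 mm and grips with 3 to 60 N. Pads are 19 mm wide; open, the fingers measure 130 mm over their backs; the gripper's body (78 mm by 193 mm) begins 47 mm behind the grasp point.
Start: joints at [-0.912, 0.359, 0.012, 0, -1.224, -0.288], TCP at [0.245, -0.629, 0.227] pointing down, gripper open.
Joint ranges: [-3.07, 3.07], [-1.43, 2.12], [-1.02, 1.25], [-3.03, 1.67], [-3.05, -0], [-3.03, 3.03]. Speed limits (rad/s): [2.39, 2.39, 3.01, 3.14, 3.14, 3.14].

### API

Orientations are given as a unit quaternion [x, y, z, w].
In Python, from station import manip, solve_ik, read_camera, camera_model gives the robot as it stands. Calls block until the motion is done:
- manip.reach(position, orientation): joint-space move of the TCP to a pose.
- manip.move_straight(position, rot=None, max_speed=0.15, stop_force=None): straight line of the TCP; rot=None keeps the orientation; max_speed is the mean speed in m/s. With stop_force (N) it stops when the force on the tool has changed by that much, and returns True; else False.
- manip.move_j(angles): joint-space move.
- manip.grip(opening, grasp_force=None): finger opening in m; grasp_force is the grip in N (None keeps the last); returns when the fingers have stopped.
- manip.wait(seconds).
- solve_ik(position, orientation): joint angles nearest the present ones, or None.
- manip.read_state(): the state.
- read_camera(name): name is "scene" or "top"; returns (picture, depth): 400x640x3 uint8, red, green, blue; 400x640 float32, m along the optical axis (not along the pixel's ray), 0 where there is no reading.
- camera_model(name): a dict with "fx", "fy", "cx", "cy" (pixels), "rvec" (rotation vector, rad) and "tvec" (3), from world to camera coordinates, as OpenCV has them. Camera axes: x right, y down, z forward; pixel columns grow to the right and rows downward; lengths in m; the calibration is good to about 2 mm. A picture is of the moment at which its call begins. camera_model takes no time and is no camera call.
A pose or a line that the arm cannot do raises manip.PlanningError and nothing moves.
- manip.job_done(): hands the job in; it is judged then, once.
The state is a dict: "time": time; "joint_positions": joint angles; "qvel": joint speeds; "effort": joint torques, N m; "position": TCP position; "orientation": TCP orientation; "ft_force": force on the tool from outside, world axes, zero at the start; "wrist_torque": the same for the moment, N m; "finger_gap": finger opening in m; "grasp_force": force on a finger pad.
Only numpy, scipy, OpenCV 4.12 (cv2) and the standard library are available. Lean on these libraries where they do the work, as an engineer would, in place of code of your own. Each camera call takes 0.05 s, during which the arm holds its last target. There are 200 camera calls.

## Working session

There is one attempt and no reset: what is moved stays moved. The work goes in short steps, each a Python script; the robot and the scene stay as the last script left them, time stands still between calls to the robot, and variables do not carry over. Pictures are saved under pics/ and viewed, at most 10 in all, crops included, and the job is handed in when it is done.

```bash
ls; mkdir -p pics
cat > h.py <<'E'
import numpy as np,cv2
from scipy.spatial.transform import Rotation as R
from station import manip, solve_ik, read_camera, camera_model
def cam(n):
    m=camera_model(n);K=np.array([[m['fx'],0,m['cx']],[0,m['fy'],m['cy']],[0,0,1]])
    Rm=R.from_rotvec(np.ravel(m['rvec'])).as_matrix();return K,Rm,np.ravel(m['tvec'])
def cloud(n,d):
    K,Rm,t=cam(n);v,u=np.indices(d.shape)
    p=np.stack([(u-K[0,2])/K[0,0]*d,(v-K[1,2])/K[1,1]*d,d],-1)
    P=(p-t)@Rm; P[d==0]=np.nan; return P
def onplane(n,u,v,z):
    K,Rm,t=cam(n);c=-Rm.T@t;r=Rm.T@np.array([(u-K[0,2])/K[0,0],(v-K[1,2])/K[1,1],1]);return c+r*(z-c[2])/r[2]
E
python3 - <<'E'
from h import *
for n in('scene','top'):
    p,d=read_camera(n);cv2.imwrite(f'pics/{n}0.png',p[...,::-1]);np.savez(f'{n}0.npz',p=p,d=d)
    K,Rm,t=cam(n);print(n,K[0,0],-Rm.T@t,Rm[2],(d==0).mean())
print(manip.read_state())
E
```

```text
pics
scene 376.33048422050257 [ 1.07851102 -0.39724574  1.09250051] [-0.43746614  0.30985782 -0.8441632 ] 0.0041640625
top 387.68558545580527 [ 0.42464569 -0.05817045  1.1328132 ] [ 0.13867501  0.02422728 -0.99004155] 0.00396875
{'time': 0.1, 'joint_positions': array([-9.11905719e-01,  3.59348830e-01,  1.11627922e-02, -2.80893057e-04,
       -1.22410477e+00, -2.88051419e-01]), 'qvel': array([-0.00138883, -0.00149959,  0.00263898,  0.00040064, -0.00043406,
       -0.00231464]), 'effort': array([-8.31576199e-04, -5.84162486e+01,  2.93752795e+01,  7.01555282e+00,
        1.01369881e-02, -4.82699227e-05]), 'position': array([ 0.24439986, -0.62874067,  0.22570501]), 'orientation': array([-1.84311898e-01,  9.82867513e-01,  7.25251876e-04, -2.23198332e-04]), 'ft_force': array([ 0.18094559, -0.16396077, -0.41838012]), 'wrist_torque': array([-0.01330042,  0.0277201 ,  0.04585723]), 'grasp_force': 0.0, 'finger_gap': 0.08785408788033544}
```

View pics/scene0.png

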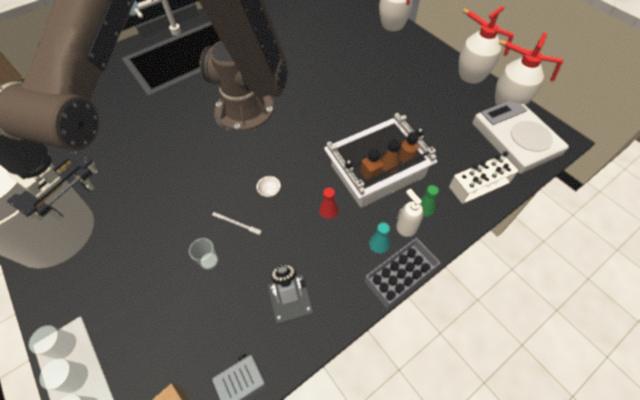

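View pics/top0.png

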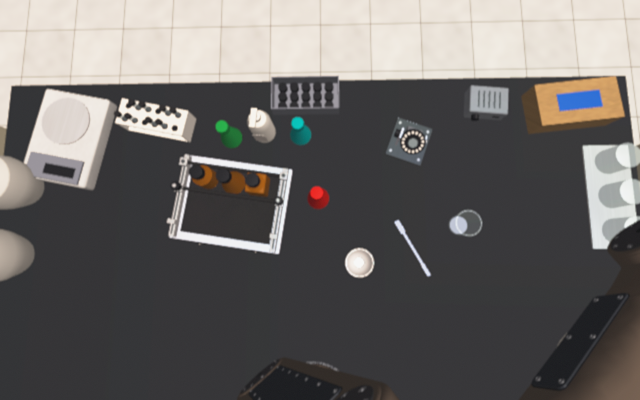

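The scene view shows the shaker with three amber vessels around (390,155) and the inspection camera around (288,290). In the top view the shaker is around (232,203), the knobs around (176,186) and (279,200), and the camera around (411,141). I'll zoom in on both.

Run:
```python
from h import *
t=np.load('top0.npz')['p'];s=np.load('scene0.npz')['p']
a=cv2.resize(t[145:260,160:300],None,fx=4,fy=4,interpolation=3)[:400]
b=cv2.resize(s[110:210,320:440],None,fx=4,fy=4,interpolation=3)[:400]
c=cv2.resize(t[110:170,380:440],None,fx=5,fy=5,interpolation=3)
d=cv2.resize(s[255:325,260:320],(300,350),interpolation=3)
out=np.zeros((800,1040,3),np.uint8)
out[:400,:560]=a;out[:400,560:1040]=b[:,:480];out[400:700,:300]=c;out[400:750,560:860]=d
cv2.imwrite('pics/crop.png',cv2.resize(out,(780,600),interpolation=cv2.INTER_AREA)[...,::-1])
for n in('top','scene'):
    f=np.load(n+'0.npz');P=cloud(n,f['d']);p=f['p'].astype(int);
    hsv=cv2.cvtColor(f['p'],cv2.COLOR_RGB2HSV)
    # deck: white/grey at z ~0.1
    m=(abs(P[...,2]-.1)<.012)&(P[...,1]>0)&(P[...,0]>.4)
    q=P[m];print(n,'deck',m.sum(),np.median(q[:,2]));
    print(cv2.minAreaRect(q[:,:2].astype(np.float32)))
    am=(hsv[...,0]<18)&(hsv[...,1]>150)&(hsv[...,2]>50)&(P[...,2]>.09)&(P[...,1]>0)&(P[...,0]>.4)
    k,l,st,ce=cv2.connectedComponentsWithStats(am.astype(np.uint8))
    for i in range(1,k):
        if st[i,4]>15: print('amber',st[i],ce[i],np.nanmedian(P[l==i],0))
    ob=(P[...,2]>.015)&(P[...,0]>.3)&(P[...,0]<.9)&(abs(P[...,1])<.5)
    k,l,st,ce=cv2.connectedComponentsWithStats(ob.astype(np.uint8))
    for i in range(1,k):
        if st[i,4]>40: q=P[l==i];print('obj',st[i],np.round(np.nanmean(q,0),3),np.round(np.nanmin(q,0),3),np.round(np.nanmax(q,0),3))
```

```text
top deck 7270 0.10029144566139375
((0.6298408508300781, 0.4296918511390686), (0.437834769487381, 0.8555262684822083), 1.6729469299316406)
amber [192 165  26  23 313] [206.67731629 178.07667732] [0.60878646 0.26123405 0.16425877]
amber [223 171  47  25 651] [247.06912442 184.36866359] [0.593889   0.17721239 0.15678599]
obj [465  86  21  35 609] [ 0.849 -0.474  0.048] [ 0.802 -0.5    0.015] [ 0.898 -0.452  0.06 ]
obj [ 271   88   68   26 1011] [0.862 0.023 0.029] [ 0.836 -0.079  0.015] [0.9   0.119 0.055]
obj [ 131   99   64   42 1470] [0.802 0.421 0.073] [0.755 0.356 0.016] [0.854 0.5   0.116]
obj [247 108  28  34 665] [0.767 0.136 0.11 ] [0.743 0.111 0.015] [0.809 0.176 0.178]
obj [290 118  21  26 385] [0.763 0.033 0.069] [0.743 0.005 0.015] [0.794 0.065 0.118]
obj [216 121  25  26 419] [0.757 0.237 0.069] [0.735 0.215 0.015] [0.788 0.268 0.12 ]
obj [394 127  33  29 645] [ 0.72  -0.272  0.114] [ 0.684 -0.327  0.015] [ 0.775 -0.234  0.141]
obj [ 167  155  125   99 9491] [0.55  0.212 0.118] [0.421 0.052 0.043] [0.687 0.379 0.218]
obj [308 187  21  22 338] [ 0.572 -0.019  0.071] [ 0.549
[... 1354 characters left out ...]
8] [ 0.561 -0.046  0.015] [0.611 0.008 0.121]
obj [370 223  20  28 401] [0.779 0.027 0.068] [0.745 0.006 0.015] [0.804 0.059 0.118]
obj [189 238  29  30 575] [ 0.495 -0.421  0.06 ] [ 0.461 -0.455  0.015] [ 0.534 -0.386  0.095]
obj [ 365  238   66   58 1134] [0.867 0.019 0.029] [ 0.838 -0.081  0.015] [0.9   0.12  0.055]
obj [271 265  28  39 731] [ 0.737 -0.283  0.107] [ 0.685 -0.316  0.017] [ 0.779 -0.243  0.141]
obj [297 278   9  18  79] [ 0.756 -0.249  0.076] [ 0.739 -0.259  0.018] [ 0.766 -0.235  0.092]
obj [272 284   8  18  53] [ 0.729 -0.317  0.068] [ 0.695 -0.323  0.015] [ 0.741 -0.305  0.092]
obj [235 353  32  41 701] [ 0.859 -0.478  0.053] [ 0.804 -0.5    0.016] [ 0.9   -0.454  0.061]
```

View pics/crop.png

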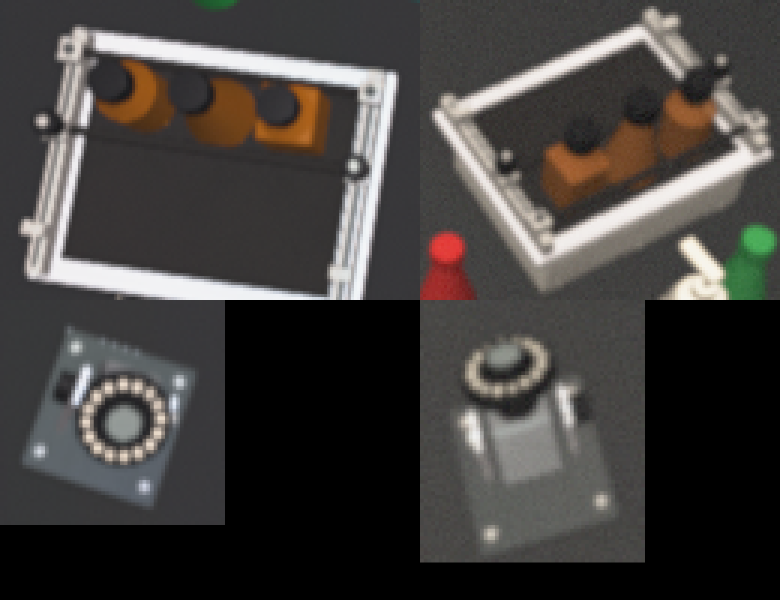

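The crops (top view left, scene view right) show the square bottle at the -y end of the row. The middle vessel tapers straight to its cap, and the +y one has a shoulder. I'll measure the shaker, caps, radius profiles, knobs and lens.

Run:
```python
from h import *
A=[];
for n in('top','scene'):
    f=np.load(n+'0.npz');P=cloud(n,f['d']);g=f['p'].max(-1)
    reg=(P[...,0]>.4)&(P[...,0]<.72)&(P[...,1]>.03)&(P[...,1]<.4)
    m=reg&(abs(P[...,2]-.1)<.007);r=cv2.minAreaRect(P[m][:,:2].astype(np.float32));print(n,'deck',r)
    # caps
    m=reg&(P[...,2]>.195);k,l,st,ce=cv2.connectedComponentsWithStats(m.astype(np.uint8))
    for i in range(1,k):
        if st[i,4]>10:
            q=P[l==i]; c,rad=cv2.minEnclosingCircle(q[:,:2].astype(np.float32));print(n,'cap',st[i,4],np.round(c,4),round(rad,4),np.round(np.percentile(q[:,2],[50,90]),4),np.round(q.mean(0),4))
    m=reg&(P[...,2]>.157)&(P[...,2]<.175)&(g<90)
    k,l,st,ce=cv2.connectedComponentsWithStats(m.astype(np.uint8))
    for i in range(1,k):
        if st[i,4]>5:
            q=P[l==i];print(n,'knob?',st[i],np.round(q.mean(0),4),np.round(q.min(0),3),np.round(q.max(0),3))
    # lens / ring
    reg=(abs(P[...,0]-.73)<.1)&(abs(P[...,1]+.28)<.09)
    m=reg&(P[...,2]>.1);q=P[m];print('head',m.sum(),q.mean(0),np.linalg.svd(q-q.mean(0))[2][2],np.linalg.svd(q-q.mean(0),full_matrices=0)[1]/len(q)**.5)
    m=reg&(P[...,2]<.02)&(P[...,2]>.005);print('plate',cv2.minAreaRect(P[m][:,:2].astype(np.float32)))
    v,u=np.nonzero(reg&(P[...,2]>.1)); print(n,u.min(),u.max(),v.min(),v.max())
```

```text
top deck ((0.554570198059082, 0.21446433663368225), (0.29850611090660095, 0.23020845651626587), 81.28856658935547)
top cap 179 [0.6195 0.276 ] 0.0175 [0.2094 0.2117] [0.6186 0.2747 0.2084]
top cap 178 [0.6088 0.2078] 0.0174 [0.2134 0.2159] [0.6079 0.2063 0.2122]
top cap 169 [0.5983 0.1372] 0.0176 [0.2096 0.2115] [0.5974 0.1365 0.2089]
top knob? [170 182  10   9  47] [0.5918 0.3446 0.1631] [0.582 0.334 0.158] [0.603 0.357 0.168]
top knob? [223 184   5   4  10] [0.5931 0.2143 0.1646] [0.589 0.209 0.157] [0.596 0.221 0.175]
top knob? [273 197  10   8  37] [0.5514 0.0781 0.1631] [0.544 0.068 0.157] [0.562 0.091 0.166]
head 522 [ 0.71356051 -0.27415459  0.12355152] [-0.43538238  0.18493615  0.88104529] [0.01719625 0.01693584 0.00492291]
plate ((0.7293013334274292, -0.27979323267936707), (0.2031017243862152, 0.16245025396347046), 5.195302963256836)
top 400 425 129 154
scene deck ((0.5554506778717041, 0.21376630663871765), (0.29947876930236816, 0.23365169763565063), 82.09121704101562)
scene cap 114 [0.6217 0.2774] 0.0189 [0.2092 0.212 ] [0.623  0.2736 0.2075]
scene cap 123 [0.6103 0.2078] 0.0186 [0.213 0.216] [0.6127 0.2048 0.2104]
scene cap 116 [0.6001 0.1387] 0.0187 [0.2092 0.212 ] [0.6021 0.1352 0.2078]
scene knob? [416 128   8   6  21] [0.5976 0.3425 0.1626] [0.585 0.335 0.159] [0.606 0.353 0.167]
scene knob? [346 159   7   7  26] [0.5559 0.0793 0.1633] [0.543 0.07  0.158] [0.566 0.091 0.168]
head 421 [ 0.72228978 -0.2781191   0.12641009] [-0.19836585  0.0400456   0.97930962] [0.01692783 0.01663034 0.00889835]
plate ((0.7298753261566162, -0.2787688970565796), (0.19284993410110474, 0.17803050577640533), 1.4815467596054077)
scene 271 295 265 290
```

```bash
cat > lens.py <<'E'
from h import *
px={'top':[(76,347),(180,382),(144,487),(40,451)],'scene':[(600,501),(490,535)]}
def conv(n,x,y):
    X=x/.75;Y=y/.75
    return (380+X/5,110+(Y-400)/5) if n=='top' else (260+(X-560)/5,255+(Y-400)/5)
for n in px:
    b=np.array([onplane(n,*conv(n,*q),.0125)[:2] for q in px[n]]);print(n,'bolts',np.round(b,4).tolist(),'mean',b.mean(0))
    e=np.diff(np.vstack([b,b[:1]]),axis=0);print(np.round(np.linalg.norm(e,axis=1),4),np.degrees(np.arctan2(e[:,1],e[:,0])))
rays=[];np.random.seed(0)
for n in('top','scene'):
    f=np.load(n+'0.npz');P=cloud(n,f['d']);hsv=cv2.cvtColor(f['p'],cv2.COLOR_RGB2HSV)
    m=(abs(P[...,0]-.72)<.06)&(abs(P[...,1]+.275)<.06)&(P[...,2]>.098)
    led=m&(hsv[...,2]>130)&(f['p'][...,0].astype(int)-f['p'][...,2]>12)
    v,u=np.nonzero(led);el=cv2.fitEllipse(np.stack([u,v],1).astype(np.float32));print(n,led.sum(),el)
    K,Rm,t=cam(n);o=-Rm.T@t;r=Rm.T@np.array([(el[0][0]-K[0,2])/K[0,0],(el[0][1]-K[1,2])/K[1,1],1]);rays.append((o,r/np.linalg.norm(r)))
    q=P[led];best=None
    for _ in range(500):
        a=q[np.random.choice(len(q),3,0)];nn=np.cross(a[1]-a[0],a[2]-a[0]);nn/=np.linalg.norm(nn)+1e-12
        i=abs((q-a[0])@nn)<.002
        if best is None or i.sum()>best.sum(): best=i
    c=q[best].mean(0);N=np.linalg.svd(q[best]-c)[2][2];N*=np.sign(N[2]);print('plane',best.sum(),len(q),c,N,'elev',np.degrees(np.arcsin(N[2])),'az',np.degrees(np.arctan2(N[1],N[0])))
(o1,d1),(o2,d2)=rays
s=np.linalg.lstsq(np.stack([d1,-d2],1),o2-o1,rcond=None)[0];a=o1+s[0]*d1;b=o2+s[1]*d2;c=(a+b)/2
print('ring centre',c,'gap',np.linalg.norm(a-b))
E
python3 lens.py
```

```text
top bolts [[0.8042, -0.264], [0.7743, -0.345], [0.6896, -0.3133], [0.7195, -0.233]] mean [ 0.74692308 -0.28882828]
[0.0863 0.0904 0.0857 0.0901] [-110.22307504  159.52825776   69.5812675   -20.11135492]
scene bolts [[0.8062, -0.2632], [0.7771, -0.344]] mean [ 0.79166631 -0.30362932]
[0.0859 0.0859] [-109.83471178   70.16528822]
top 160 ((412.4123840332031, 141.7093505859375), (19.336929321289062, 20.548276901245117), 64.55484771728516)
plane 125 160 [ 0.71386604 -0.27467449  0.12217121] [-0.44670702  0.16860411  0.87864981] elev 61.47991719258332 az 159.3215980830764
scene 93 ((282.4741516113281, 272.17449951171875), (12.446061134338379, 19.82499122619629), 72.63412475585938)
plane 84 93 [ 0.71649397 -0.27853541  0.12536857] [-0.47529687  0.16907091  0.863428  ] elev 59.703685223452915 az 160.41869160485513
ring centre [ 0.71323914 -0.2747153   0.12237385] gap 0.000798702424578429
```

```bash
cat >> h.py <<'E'
C=np.array([.555,.214]);yaw=np.radians(-8.6)
X=np.array([np.cos(yaw),np.sin(yaw),0]);Y=np.array([-X[1],X[0],0])
def sh(x,y,z): return np.r_[C,0]+x*X+y*Y+np.array([0,0,z])
def ori(z,y):
    z=z/np.linalg.norm(z);y=y-z*(y@z);y/=np.linalg.norm(y);return R.from_matrix(np.stack([np.cross(y,z),y,z],1)).as_quat()
DN=np.array([0,0,-1.])
el,az=np.radians([61.3,159.9]);N=np.array([np.cos(el)*np.cos(az),np.cos(el)*np.sin(az),np.sin(el)])
LENS=np.array([.7132,-.2747,.1224])+.0105*N
E
python3 - <<'E'
from h import *
for s in(1,-1):
    q=ori(DN,s*X)
    print(s,[np.round(j,2) if j is not None else None for j in(solve_ik(sh(.0185,-.135,.147),q),solve_ik(sh(-.06,-.135,.147),q),solve_ik(np.array([.609,.2075,.182]),q),solve_ik(sh(.02,0,.4),q))])
    h=np.array([N[0],N[1],0])*-s
    print(solve_ik(LENS+N*(.12+.101-.019),ori(-N,h)),LENS+.12*N)
E
```

```text
1 [array([ 0.49,  0.23, -0.36,  0.  , -0.98,  2.5 ]), array([ 0.59,  0.11, -0.51,  0.  , -0.95,  2.4 ]), array([ 0.63,  0.34, -0.12,  0.  , -1.11,  2.36]), array([ 0.67,  0.2 ,  0.17,  0.  , -1.55,  2.32])]
[ 0.01505013  0.00941418 -0.45706552  0.28715876 -0.65175628  2.58679612] [ 0.65434775 -0.25316313  0.23686757]
-1 [array([ 0.49,  0.23, -0.36,  0.  , -0.98, -0.64]), array([ 0.59,  0.11, -0.51,  0.  , -0.95, -0.74]), array([ 0.63,  0.34, -0.12,  0.  , -1.11, -0.78]), array([ 0.67,  0.2 ,  0.17,  0.  , -1.55, -0.82])]
[ 0.01505013  0.00941418 -0.45706552  0.28715876 -0.65175628 -0.55479654] [ 0.65434775 -0.25316313  0.23686757]
```

Run:
```python
from h import *
q=ori(DN,-X)
def S(m):
    s=manip.read_state();print(m,round(s['time'],2),np.round(s['position'],4),np.round(s['ft_force'],1),round(s['finger_gap'],4),s['grasp_force'])
manip.grip(.046,15)
manip.reach(sh(.0185,-.135,.23),q);S('above')
print(manip.move_straight(sh(.0185,-.135,.147),max_speed=.08,stop_force=8));S('down')
manip.grip(0.0,12);S('grip')
print(manip.move_straight(sh(-.058,-.135,.147),max_speed=.06,stop_force=14));S('slid')
s=manip.read_state()['position'];print((s-sh(0,0,0))@X)
p,d=read_camera('top');cv2.imwrite('pics/slid.png',cv2.resize(p[145:260,160:300],None,fx=5,fy=5,interpolation=3)[...,::-1])
```

```text
above 3.7 [0.5532 0.0771 0.23  ] [ 0.2 -0.3 -0.1] 0.0459 0.0
False
down 4.89 [0.5535 0.0779 0.1475] [0.4 0.3 0.2] 0.0461 0.0
grip 5.42 [0.5533 0.0778 0.1472] [ 0.9 -0.2  2.1] 0.0218 12.000038176774979
True
slid 6.53 [0.4827 0.0887 0.1474] [ 3.3 -1.8 -0.7] 0.0216 12.002748101949692
-0.05270750994320089
```

View pics/slid.png

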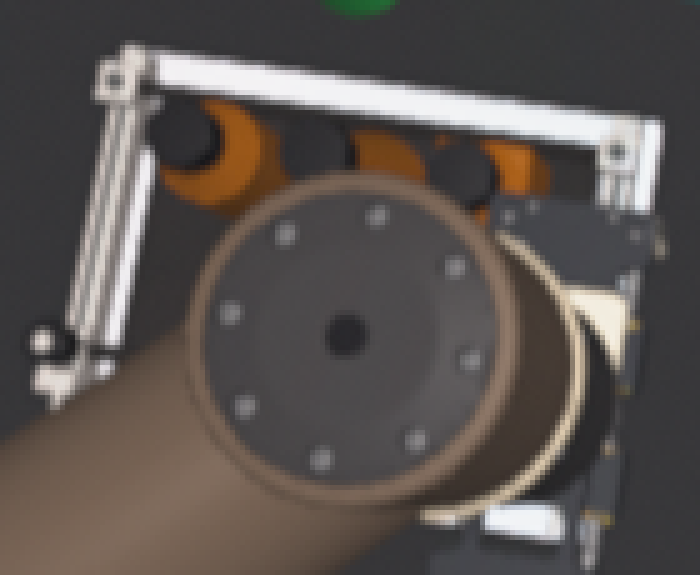

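The left knob's block (62,345) now sits against its end stop, and the push ended on force at the expected travel. One more confirming push, then release and check.

Run:
```python
from h import *
q=ori(DN,-X)
def S(m):
    s=manip.read_state();print(m,round(s['time'],2),np.round(s['position'],4),np.round(s['ft_force'],1),round(s['finger_gap'],4),s['grasp_force'])
p=manip.read_state()['position']
print(manip.move_straight(p-.006*X,max_speed=.03,stop_force=12));S('push')
p=manip.read_state()['position'];print((p-sh(0,0,0))@X)
manip.grip(.052);S('open')
manip.move_straight([p[0],p[1],.26],max_speed=.12)
manip.reach(sh(-.06,-.10,.30),q);S('up')
for n in('top','scene'):
    im,d=read_camera(n);P=cloud(n,d);g=im.max(-1)
    np.savez(n+'1.npz',p=im,d=d)
    reg=(P[...,0]>.4)&(P[...,0]<.72)&(P[...,1]>.03)&(P[...,1]<.4)&(P[...,2]<.225)
    m=reg&(P[...,2]>.195);k,l,st,ce=cv2.connectedComponentsWithStats(m.astype(np.uint8))
    for i in range(1,k):
        if st[i,4]>10:
            c,rad=cv2.minEnclosingCircle(P[l==i][:,:2].astype(np.float32));print(n,'cap',st[i,4],np.round(c,4),round(rad,4))
    m=reg&(P[...,2]>.157)&(P[...,2]<.175)&(g<90);k,l,st,ce=cv2.connectedComponentsWithStats(m.astype(np.uint8))
    for i in range(1,k):
        if st[i,4]>8: w=P[l==i].mean(0);print(n,'knob?',st[i,4],np.round(w,4),'shaker',np.round([(w-sh(0,0,0))@X,(w-sh(0,0,0))@Y],4))
```

```text
True
push 6.79 [0.4828 0.0888 0.1475] [ 6.6 -3.  -2.5] 0.0214 12.008759379386902
-0.052703971370235136
open 7.53 [0.4829 0.0892 0.1478] [-0.2 -0.  -0.9] 0.0518 0.0
up 8.93 [0.4809 0.125  0.3001] [ 0.5 -1.  -0.3] 0.0519 0.0
top cap 34 [0.6288 0.2712] 0.0129
top cap 82 [0.6102 0.2079] 0.0163
top knob? 14 [0.4832 0.0972 0.1642] shaker [-0.0535 -0.1262]
top knob? 17 [0.4798 0.0835 0.1629] shaker [-0.0548 -0.1403]
scene cap 109 [0.6211 0.276 ] 0.0177
scene cap 125 [0.6103 0.2072] 0.0179
scene cap 117 [0.6005 0.1377] 0.0188
scene knob? 20 [0.5259 0.3537 0.1626] shaker [-0.0497  0.1338]
scene knob? 13 [0.4889 0.0869 0.1615] shaker [-0.0464 -0.1355]
```

Run:
```python
from h import *
q=ori(DN,-X)
def S(m):
    s=manip.read_state();print(m,round(s['time'],2),np.round(s['position'],4),np.round(s['ft_force'],1),round(s['finger_gap'],4),s['grasp_force']);return s['position']
F=np.array([.6095,.2076,0])-.001*X
manip.reach(F+[0,0,.25],q)
print(manip.move_straight(F+[0,0,.182],max_speed=.07,stop_force=8));S('down')
manip.grip(0.0,45);p=S('grip')
manip.move_straight(p+[0,0,.004],max_speed=.02);S('lift')
p=p+[0,0,.004]-.038*X
print(manip.move_straight(p,max_speed=.05,stop_force=8));S('shift')
print(manip.move_straight([p[0],p[1],.36],max_speed=.12,stop_force=10));S('up')
for n in('top','scene'):
    im,d=read_camera(n);np.savez(n+'2.npz',p=im,d=d)
    cv2.imwrite(f'pics/{n}2.png',im[60:310,100:500,::-1])
```

```text
False
down 10.84 [0.6088 0.2079 0.1825] [0.1 0.1 0. ] 0.0518 0.0
grip 11.3 [0.6087 0.2078 0.1823] [0.  0.5 0.4] 0.0331 44.99992847442627
lift 11.67 [0.6086 0.2078 0.1862] [-0.4 -0.8 -1.6] 0.0327 44.99941349029541
False
shift 12.57 [0.5713 0.2136 0.1864] [-0.4  0.5 -2. ] 0.0331 44.99919533729553
False
up 14.18 [0.5708 0.2134 0.3591] [-0.  -0.  -1.8] 0.0332 44.99924182891846
```

View pics/scene2.png

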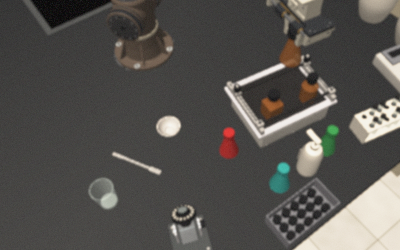

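The flask hangs in the gripper at (290,50) in the crop, and the two bottles still stand at (272,103) and (310,88). Now to show it to the camera.

Run:
```python
from h import *
def S(m):
    s=manip.read_state();print(m,round(s['time'],2),np.round(s['position'],4),np.round(s['ft_force'],1),round(s['finger_gap'],4),s['grasp_force']);return s
h=np.array([N[0],N[1],0]);q=ori(-N,h);T=LENS+N*(.12+.082)
manip.reach(T+.07*N,q);S('pre')
print(manip.move_straight(T,max_speed=.08,stop_force=10));manip.wait(.5);s=S('at')
print('target',T,'axis err deg',np.degrees(np.arccos(min(1,-R.from_quat(s['orientation']).apply([0,0,1])@N))))
o=np.zeros((480,800,3),np.uint8)
for i,n in enumerate(('top','scene')):
    im,d=read_camera(n);np.savez(n+'3.npz',p=im,d=d)
    P=cloud(n,d);hsv=cv2.cvtColor(im,cv2.COLOR_RGB2HSV)
    am=(hsv[...,0]<18)&(hsv[...,1]>150)&(hsv[...,2]>40)&(abs(P[...,0]-.64)<.1)&(abs(P[...,1]+.25)<.1)&(P[...,2]>.2)
    w=P[am]; U=LENS+.12*N
    a=(w-U)@N; print(n,am.sum(),'axial range',np.percentile(a,[1,5,50,95,99]) if len(w) else '')
    K,Rm,t=cam(n);c=K@(Rm@T+t);u,v=(c[:2]/c[2]).astype(int);u=np.clip(u,67,570);v=np.clip(v,80,320)
    o[:,400*i:400*i+400]=cv2.resize(im[v-80:v+80,u-67:u+66],(400,480),interpolation=3)
cv2.imwrite('pics/show.png',o[...,::-1])
```

```text
pre 15.88 [ 0.5864 -0.2275  0.3702] [-0.1  0.2 -1.7] 0.033 44.999377727508545
False
at 17.41 [ 0.6174 -0.2396  0.3089] [-0.8  0.4 -1.3] 0.0333 44.99950289726257
target [ 0.61736779 -0.23963039  0.30879356] axis err deg 0.009881396976588342
top 9 axial range [0.01310845 0.0139825  0.01697061 0.02758985 0.02987947]
scene 485 axial range [0.00701066 0.00954213 0.03435687 0.06652882 0.0703284 ]
```

View pics/show.png

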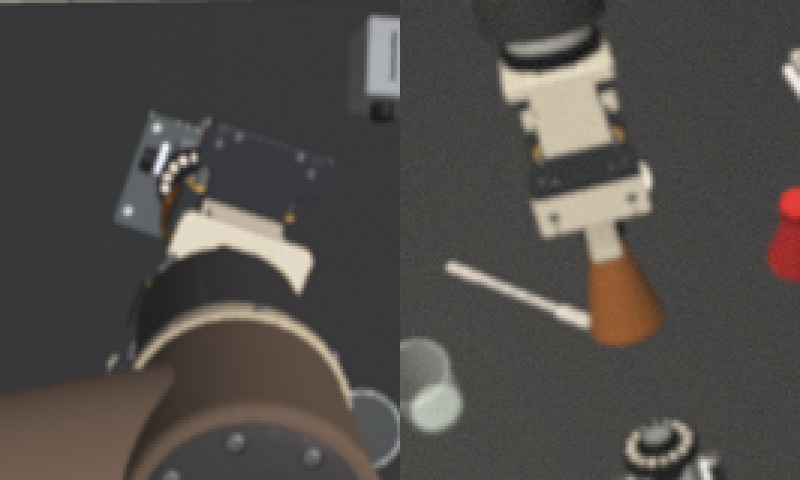

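Flask foot is at (627,335) in the right-hand crop, above the lens at (657,435), cap end up in the fingers. A quick least-squares check of the flask's axis against the line of sight, from depth:

Run:
```python
from h import *
from scipy.optimize import least_squares
f=np.load('scene3.npz');P=cloud('scene',f['d']);hsv=cv2.cvtColor(f['p'],cv2.COLOR_RGB2HSV)
am=((hsv[...,0]<18)&(hsv[...,1]>150)&(hsv[...,2]>40)&(abs(P[...,0]-.64)<.1)&(abs(P[...,1]+.25)<.1)&(P[...,2]>.2)).astype(np.uint8)
am=cv2.erode(am,np.ones((3,3)))>0
U=LENS+.12*N;w=P[am]-U
y=np.cross(DN,N);y/=np.linalg.norm(y);z=np.cross(N,y)
a=w@N;b=w@y;c=w@z
def r(p):
    s=a-p[4];return np.hypot(b-p[0]-p[2]*s,c-p[1]-p[3]*s)-np.interp(s,[0,.008,.078],[.032,.032,.014])
for fix in(1,0):
    g=(lambda p:r(np.r_[p,0])) if fix else r
    s=least_squares(g,np.zeros(4 if fix else 5),loss='soft_l1',f_scale=.002);print(am.sum(),np.round(s.x[:2]*1e3,1),'mm; tilt deg',np.round(np.degrees(s.x[2:4]),1),s.x[4:],'rms',np.std(s.fun))
f=np.load('top3.npz');print('lens',LENS,'U',U, manip.read_state()['time'])
# bystanders: compare caps in scene before/after
```

```text
361 [ 1.  -1.3] mm; tilt deg [0.1 0.4] [] rms 0.0014102314384300133
361 [ 0.9 -2.4] mm; tilt deg [-0.   0.4] [-0.00384524] rms 0.001404522563195118
lens [ 0.70846476 -0.27296715  0.13161003] U [ 0.65434775 -0.25316313  0.23686757] 17.5083
```

Run:
```python
from h import *
s=manip.read_state();print(s['time'],s['grasp_force'],np.abs(s['qvel']).max());print(manip.job_done())
```

```text
17.5083 44.9992972612381 0.0019630304583626843
the job is handed in; nothing more can be done
None
```

I handed the job in at 17.5 s: the clamp bar is back on its end stops, and the flask is held still, cap end away, about 120 mm in front of the lens. Its axis measures within about 0.5° and 2 mm of my estimate of the line of sight (tilt good to 1–2°), and both other bottles still stood once the flask was out.

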